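# Shut and latch the instrument case

## Task

Put the instrument case away ready for carrying: with the fingers, push its open lid over and down until it is fully shut, and only then push both orange front latches in until they lie flat against the case. Swing the lid with light fingertip pushes, without gripping it, and leave the instruments in their foam and the other things on the bench where they are.

Things in the scene. Friction and masses are not known exactly. Their poses are not given: they have to be found in the camera images.
- case: Black hard-shell instrument case, too heavy to shift. Shut: 170 mm deep (x), 240 wide (y), 95 high: a 65 mm base and a 30 mm lid. Origin: centre of its underside, on the bench; z up. -x is the front, with both latches, facing the robot within 0.4 rad; +x the hinge side. Inside, the instruments lie in foam. A folded carrying handle on the middle of the front stands 13 mm out.
- lid (a joint): Opening angle of the lid (rad): 0 fully shut, 1.57 upright, stop at 1.75. It starts between 1.2 and 1.62. The lid weighs about 0.3 kg; its hinge is stiff, so it stays at whatever angle it is left and must be pushed all the way down (up to 5 N at lid_push).
- lid_hinge (a point): Middle of the lid's hinge pin, 91 mm behind the case's centre (case +x) and 65 mm above the bench. The pin runs along the case's y; fixed to the lid, its frame turns with it.
- lid_push (a point): On the lid's outer face (its top when shut), mid-width, 140 mm from the hinge line; the free front edge is 36 mm farther. Turns with the lid: z points out of the outer face, -x to the free edge. With the lid upright this face looks away from the robot. It lies 30 mm from the plane through the hinge pin and the lid's rim. The latches stand beyond the free edge, 75 mm to either side.
- latch_left (a joint): Angle of the latch at case y = +75 mm (rad): 0 folded in flat against the case front, grows as it swings out to 1.3. It starts between 0.4 and 0.8 and stays where it is left (about 1 to 2 N at its pad moves it). It is smooth and swings in easily; nothing but its weight and stiff hinge holds the lid down until a latch is in, and a latch does not go in unless the lid is right down.
- latch_right (a joint): The same for the latch at case y = -75 mm.
- latch_left_pad (a point): On the left orange latch's outer face, mid-width, 36 mm below its pivot. The latch is a flap 38 mm wide, 46 long, its outer face 12 mm from the pivot; with the lid shut the pivot is at the front face, 83 mm above the bench. Folded in: free end 37 mm up, pad 47 mm up and 12 mm proud of the front, hook under a lip of the base; swung out it points forward and down. -x points out of the face, -z to the free end.
- latch_right_pad (a point): The same point on the right latch.
- meter: Red multimeter, 116 x 72 x 35 mm, lying in the left pocket of the grey foam inside the case, below the rim. Leave it alone. Origin: centre of its underside.
- thermometer: Yellow stick thermometer, 124 x 28 x 27 mm, lying in the right pocket of the foam, below the rim. Leave it alone. Origin: centre of its underside.
- spray_can: Blue spray can, 58 mm across, 165 mm tall, standing to the left of the case. Leave it alone. Origin: centre of its underside.
- mug: White mug, 80 mm across, 92 mm tall, standing to the right of the case. Leave it alone. Origin: centre of its underside.
- screwdriver: Screwdriver lying on the bench to the right. Leave it alone.
- spanner: Spanner lying on the bench to the left. Leave it alone.
- tape: Blue ring of tape, 100 mm across, 20 mm high, lying on the bench to the right. Leave it alone.
- jar: Jar with a red lid, 68 mm across, 75 mm tall, on the bench to the left. Leave it alone.

How it is judged:
On the way, in this order (a step that is already met when the one before it is completed fails the run):
1. the lid is fully shut with the latches still out (value of joint lid below 0.025 rad and value of joint each of latch_left, latch_right above 0.3 rad), for 0.2 s.
2. both latches are folded in flat (value of joint lid below 0.035 rad and value of joint each of latch_left, latch_right below 0.1 rad), for 0.2 s.
At the end, for the whole second after the job is handed in: the lid is shut (under 0.035 rad, the play that the latches leave), both latches are folded in (under 0.1 rad, 4 mm at their ends), the instruments lie in their foam within 15 mm and the other things on the bench within 30 mm of where they were (all of step 2 and distance of each of meter, thermometer from where it was at the start of the episode below 0.015 m and distance of each of spray_can, mug, screwdriver, spanner, tape, jar from where it was at the start of the episode below 0.03 m); the robot touches nothing.
It fails at once if a latch is folded in while the lid is still open (it would foul the rim) (value of joint lid above 0.1 rad and value of joint any of latch_left, latch_right below 0.3 rad).
It fails at once if the open lid is gripped or shoved hard (over 35 N) instead of being lightly pushed (value of joint lid above 0.1 rad and contact force between the fingers and case above 35 N).
It fails at once if an instrument is taken or pushed out of its foam (distance of any of meter, thermometer from where it was at the start of the episode above 0.015 m).
It fails at once if another thing on the bench is lifted, knocked or pushed away (distance of any of spray_can, mug, screwdriver, spanner, tape, jar from where it was at the start of the episode above 0.03 m or angle between any of spray_can, mug, jar's own z axis and vertical above 0.5 rad).
It also fails if it takes over 64 s, if anything falls off the work surface, if the arm or the gripper's body presses on something with over 40 N, if the wrist force passes 120 N, or if a joint passes its speed limit or range.

## Robot

A 6-joint arm with a two-finger parallel gripper is mounted at the origin on the work surface. World frame = base frame: x ahead of the robot, y to its left, z up, the work surface at z = 0. Lengths are in m, angles in rad, forces in N, time in s.
With the tool pointing down it reaches from about 0.25 to 0.8 m from the base axis. Payload 8.5 kg.
Tool frame: the origin (TCP) lies on the centre line of the jaws, within the pads' length; the fingertips stand 25 mm ahead of it and the grasp point (between the pads) lies 6 mm ahead of it; z points along the fingers, x is the direction in which the jaws open and shut, and the axes are right-handed (so a half turn about z gives the same grasp; the last joint's range is limited). The gripper opens to 85 mm and grips with 20 to 120 N. Pads are 22 mm wide; open, the fingers measure 114 mm over their backs; the gripper's body (76 mm by 85 mm) begins 54 mm behind the grasp point. The pads swing forward as they close: fully open they stand 13 mm farther back than shut.
Start: joints at [1.238, 0.238, -0.013, 1.319, 0, 1.571], TCP at [0.171, 0.496, 0.256] pointing down, gripper open.
Joint ranges: [-2.66, 2.66], [-1.03, 1.9], [-1.14, 1.46], [-1.82, 2.27], [-1.45, 1.34], [-3.14, 3.14]. Speed limits (rad/s): [2.22, 2.22, 2.79, 3.14, 3.14, 3.14].

## Interface

Orientations are given as a unit quaternion [x, y, z, w].
In Python, from bench import read_state, imaging, order, models gives the robot as it stands. The module is installed in compiled form; this text tells all that it offers.
- The arm moves only by the tool arm_command, never from a script. Its arguments are lists of equal length, an entry for each row: "dp": the shift along the tool's x, y, z scaled (see below), a list of three; "twist": the turn, a rotation vector about the tool's x, y, z scaled (see below), a list of three. In form: {"dp": [[dx, dy, dz], ...], "twist": [[ax, ay, az], ...]}. A call has 1 to 8 rows; each row shifts and turns the commanded pose from where the row before left it, along the tool's axes as they then stand; what a row does not reach is not made up. The controller multiplies each number of a shift by 0.04 m and each number of a turn by 4 degrees. A row lasts 1/10 s, in which the tool goes at most 50 mm and 8.59 degrees, less where a joint would pass 70% of its speed; a pose out of reach is approached as far as the arm can. A call with a number of a shift or a turn outside -1 to 1 is refused whole. A call with a gripper value outside its range is refused whole. "grip" is the closure, from -1 (fully open) to 1 (shut), set as the call begins (left out, the last holds). The fingers move at their own pace and stop on an object; "force" is the grip in N (left out, the last holds). Time passes only in rows, so rows that do not move let the fingers close. It gives the time, the measured TCP pose, the force and the opening at its end, in the units of the state.
- read_state(): the state, without advancing time (a new reading comes with each control period).
- imaging.snapshot(name): name is "scene" or "top" or "wrist"; returns the picture (480x640x3 uint8, red, green, blue); there is no depth.
- imaging.camera_model(name): a dict with "K" (3x3 intrinsics, pixels), "R" (3x3) and "t" (3): a world point X has camera coordinates R X + t. Camera axes: x right, y down, z forward; pixel columns grow to the right and rows downward; lengths in m; the calibration is good to about 2 mm. A picture is of the moment at which its call begins: read the wrist's pose just before it. camera_model takes no time and is no camera call; for the wrist camera it gives the pose at the moment of the call.
- order.hand_in(): hands the job in, once; it reports no verdict.
Trained networks look in the newest picture that a camera, given by its name, has taken for a name from the list of things; names that differ only in an ending like _2 or _b are one class to them, and where a whole thing is asked for, a point or a joint stands for the part that bears it (a point fixed in the world has none). Each returns a list of dicts, best first, with "confidence" (0 to 1); they miss things now and then, are a little off and sometimes report something else, mostly with a low value. They report only what shows in the picture. A call takes as long as a camera call.
- models.boxes_of(target, camera): "point" ([column, row] in pixels, amid what is visible of it).
The state is a dict: "time": time; "joint_pos": joint angles; "dq": joint speeds; "joint_torque": joint torques, N m; "ee_pos": TCP position; "ee_rot": TCP orientation; "ft_force": force on the tool from outside, world axes, zero at the start; "moment": the same for the moment, N m; "finger_gap": finger opening in m.
Only numpy, scipy, OpenCV 4.12 (cv2) and the standard library are available. Lean on these libraries where they do the work, as an engineer would, in place of code of your own. Each camera call takes 0.05 s, during which the arm holds its last target. There are 200 camera calls.

## Working session

There is one attempt and no reset: what is moved stays moved. The work goes in short steps, Python scripts to look and compute and a tool call to move; the robot and the scene stay as the last step left them, time stands still between calls to the robot, and variables do not carry over. Pictures are saved under pics/ and viewed, about 8 in all and at most 12, crops included, and the job is handed in when it is done.

Besides the shell and the picture viewer there is one more tool, called after "Emit:" as name(argument=value, ...), one argument or row to a line, values as JSON. arm_command: Moves the arm, as the interface text tells. Its arguments: {"type":"object","properties":{"dp":{"type":"array","items":{"type":"array","items":{"type":"number","minimum":-1,"maximum":1}}},"twist":{"type":"array","items":{"type":"array","items":{"type":"number","minimum":-1,"maximum":1}}},"grip":{"type":"number"},"force":{"type":"number"}},"required":["dp","twist"]}

```bash
mkdir -p pics
cat > h.py <<'E'
import numpy as np, cv2
from scipy.spatial.transform import Rotation as R
from bench import read_state, imaging, order, models
def snap(n,f):
    im=imaging.snapshot(n); cv2.imwrite('pics/'+f+'.png',im[:,:,::-1]); return im
E
python3 - <<'E'
from h import *
s=read_state(); print(s)
for n in ['scene','top']:
    snap(n,n+'1'); c=imaging.camera_model(n); print(n,c)
    for t in ['case','lid','latch_left_pad','latch_right_pad','lid_hinge','lid_push','meter','thermometer','spray_can','mug','jar']:
        print(t,[(d['point'],round(d['confidence'],2)) for d in models.boxes_of(t,n)[:2]])
E
```

```text
{'time': 0.0, 'joint_pos': array([ 1.23800297e+00,  2.38811724e-01, -1.42379721e-02,  1.31922019e+00,
        1.70024320e-06,  1.57083159e+00]), 'dq': array([-0.00052773,  0.00030388,  0.00059366,  0.0011057 ,  0.00115304,
       -0.00127352]), 'joint_torque': array([-9.19647900e-04, -5.38776219e+01,  3.46435583e+01,  1.84923084e-02,
       -1.80341285e-04,  1.49620689e-06]), 'ee_pos': array([0.17138519, 0.49583747, 0.25566772]), 'ee_rot': array([ 8.14468232e-01,  5.80207683e-01, -6.00562246e-04,  4.26814298e-04]), 'ft_force': array([-0.20006553,  0.50970458, -0.19161044]), 'moment': array([-0.02744658,  0.04064938,  0.00826317]), 'finger_gap': 0.08538948685645992}
scene {'K': array([[515.25388402,   0.        , 330.5504203 ],
       [  0.        , 515.25388402, 242.58469084],
       [  0.        ,   0.        ,   1.        ]]), 'R': array([[-0.12996487,  0.99143099,  0.01318085],
       [ 0.85667271,  0.11897301, -0.50195347],
       [-0.49922039, -0.05394464, -0.86479418]]), 't': array([ 0.10162473, -0.35197254,  1.63788682])}
case [([369.1, 283.7], 0.95), ([389.3, 268.7], 0.59)]
l
[... 614 characters left out ...]
01012806, -0.99985025, -0.01403219],
       [-0.99465041,  0.01151607, -0.10265447],
       [ 0.1028007 ,  0.01291743, -0.9946181 ]]), 't': array([-0.02811303,  0.50744581,  1.84244554])}
case [([299.6, 216.3], 0.84), ([453.4, 225.5], 0.22)]
lid [([288.3, 191.4], 0.63)]
latch_left_pad [([261.3, 192.8], 0.75), ([368.0, 215.6], 0.66)]
latch_right_pad [([321.8, 192.8], 0.79), ([181.8, 295.5], 0.65)]
lid_hinge [([291.6, 192.9], 0.83), ([299.1, 216.7], 0.38)]
lid_push [([295.8, 191.4], 0.6)]
meter [([281.3, 230.4], 0.92)]
thermometer [([315.7, 225.8], 0.86), ([279.1, 228.2], 0.35)]
spray_can [([228.3, 218.4], 0.71)]
mug [([372.6, 217.1], 0.64)]
jar [([185.3, 182.8], 0.77), ([282.0, 230.1], 0.37)]
```

Run:
```python
import cv2
a=cv2.imread('pics/top1.png'); cv2.imwrite('pics/t2.png',cv2.resize(a[140:340,150:410],(780,600),interpolation=cv2.INTER_CUBIC))
a=cv2.imread('pics/scene1.png'); cv2.imwrite('pics/s2.png',cv2.resize(a[190:390,260:520],(780,600),interpolation=cv2.INTER_CUBIC))
```

```text
(no output)
```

View pics/t2.png

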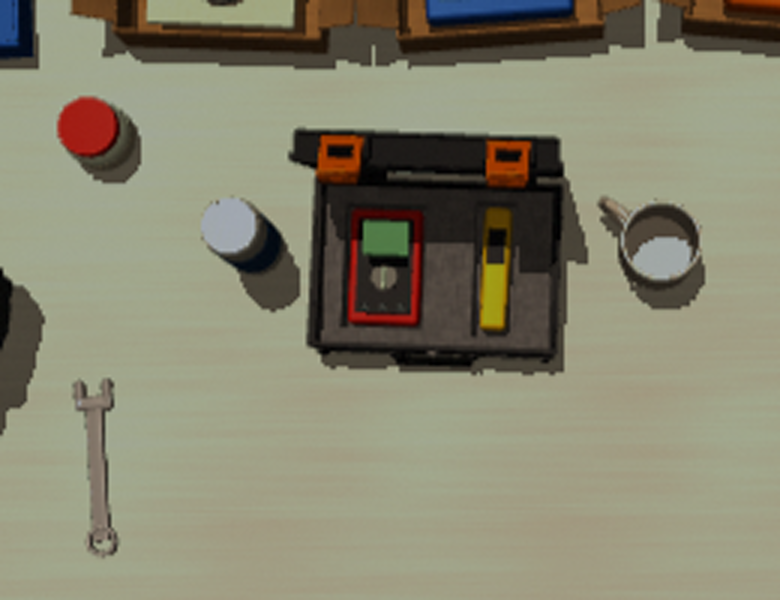

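View pics/s2.png

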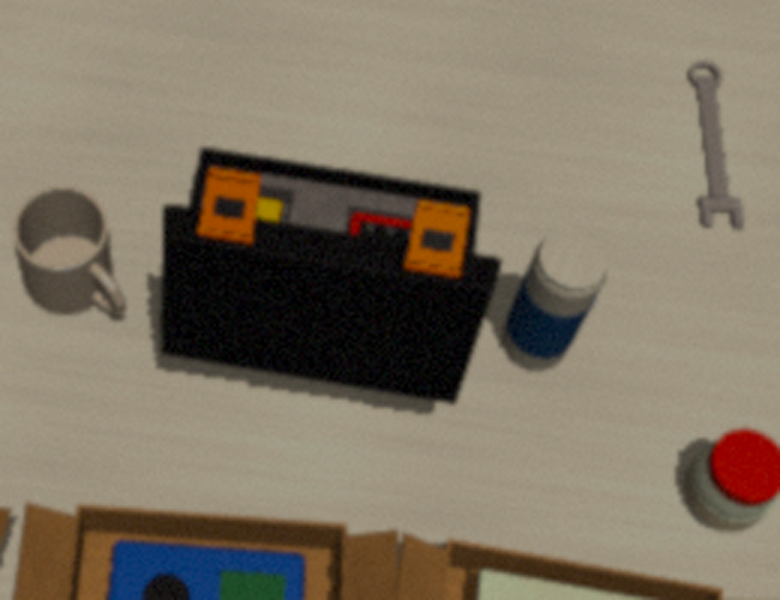

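Top crop: case in the middle, front rim corners at crop (312,345),(556,355), lid's outer free corners near (293,128),(558,137). Scene crop: lid outer face corners at (165,207),(500,260),(455,403),(163,352), base front corners at (203,150),(478,192). I fit pose and angles to these.

```bash
cat > fit.py <<'E'
from h import *
from scipy.optimize import least_squares
def lidp(d,y,h,a): return [0.091-d*np.cos(a)+h*np.sin(a), y, 0.065+d*np.sin(a)+h*np.cos(a)]
def world(P,p):
    c,s=np.cos(p[2]),np.sin(p[2]); return np.array([p[0]+c*P[0]-s*P[1],p[1]+s*P[0]+c*P[1],P[2]])
def proj(X,c):
    q=c['K']@(c['R']@X+c['t']); return q[:2]/q[2]
E
python3 - <<'E'
from fit import *
C={n:imaging.camera_model(n) for n in('top','scene')}
off={'top':(150,140),'scene':(260,190)}
obs=[('top',(312,345),lambda a:[-.085,.12,.065]),('top',(556,355),lambda a:[-.085,-.12,.065]),
('top',(293,128),lambda a:lidp(.176,.12,.03,a)),('top',(559,137),lambda a:lidp(.176,-.12,.03,a)),
('scene',(203,150),lambda a:[-.085,-.12,.065]),('scene',(478,192),lambda a:[-.085,.12,.065]),
('scene',(165,207),lambda a:lidp(.176,-.12,.03,a)),('scene',(500,260),lambda a:lidp(.176,.12,.03,a)),
('scene',(163,352),lambda a:lidp(.006,-.12,.03,a)),('scene',(455,403),lambda a:lidp(.006,.12,.03,a))]
f=lambda p:np.concatenate([proj(world(g(p[3]),p),C[n])-(np.array(px)/3+off[n]) for n,px,g in obs])
r=least_squares(f,[.55,.06,0,1.4],loss='soft_l1'); print(r.x); print(f(r.x).reshape(-1,2).round(1))
p=r.x
for n,P in dict(push=lidp(.14,0,.03,p[3]),edge=lidp(.176,0,.03,p[3]),rimedge=lidp(.176,0,0,p[3])).items(): print(n,world(P,p))
# latch centre: pivot at lid d=.176,h=-? z=.083 shut -> h=.018 ; pad 36 below, 12 proud
for side,y,px in (('L',.075,[(261.3+150*0,192.8)]),('R',-.075,[(321.8,192.8)])):
    for b in (.3,.4,.5,.6,.7,.8,.9):
        d=.176+.012*np.cos(b)+.026*np.sin(b); h=.018-.026*np.cos(b)+.012*np.sin(b)
        X=world(lidp(d,y,h,p[3]),p); print(side,b,X.round(3),proj(X,C['top']).round(1),proj(X,C['scene']).round(1))
for nm,z,px in (('can',.165,(232/3+150,226/3+140)),('mug',.092,(660/3+150,242/3+140)),('jar',.075,(88/3+150,127/3+140))):
    c=C['top'];Ri=c['R'].T;o=-Ri@c['t'];d=Ri@np.linalg.inv(c['K'])@[*px,1];print(nm,o+d*(z-o[2])/d[2])
E
```

```text
[ 0.53610954  0.06360607 -0.04306096  1.33067644]
[[-0.8  0.2]
 [-1.3 -0.5]
 [-0.5  7.5]
 [-0.6  7.1]
 [-0.  -0.7]
 [-1.1 -0.4]
 [ 0.2  2.2]
 [-1.8  2.2]
 [-1.4  0.4]
 [-0.   0. ]]
push [0.62287365 0.05986761 0.2081179 ]
edge [0.6143201  0.06023616 0.24308504]
rimedge [0.58520782 0.06149054 0.23595047]
L 0.3 [0.581 0.137 0.254] [262.6 203.5] [406.4 258.4]
L 0.4 [0.582 0.137 0.256] [262.5 202.8] [406.5 258.4]
L 0.5 [0.584 0.137 0.259] [262.5 202. ] [406.6 258.6]
L 0.6 [0.586 0.137 0.261] [262.4 201.2] [406.6 258.9]
L 0.7 [0.588 0.136 0.263] [262.4 200.3] [406.7 259.4]
L 0.8 [0.59  0.136 0.264] [262.3 199.3] [406.7 259.9]
L 0.9 [0.593 0.136 0.266] [262.3 198.3] [406.6 260.6]
R 0.3 [ 0.574 -0.013  0.254] [318.5 205.2] [338.4 247.6]
R 0.4 [ 0.576 -0.013  0.256] [318.5 204.5] [338.4 247.6]
R 0.5 [ 0.577 -0.013  0.259] [318.5 203.7] [338.3 247.8]
R 0.6 [ 0.579 -0.013  0.261] [318.5 202.9] [338.1 248.1]
R 0.7 [ 0.581 -0.013  0.263] [318.5 202. ] [338.  248.5]
R 0.8 [ 0.584 -0.014  0.264] [318.5 201. ] [337.8 249. ]
R 0.9 [ 0.586 -0.014  0.266] [318.5 200. ] [337.7 249.7]
can [0.56248518 0.24726699 0.165     ]
mug [ 0.55210642 -0.15955285  0.092     ]
jar [0.67695073 0.40799159 0.075     ]
```

```bash
cat >> fit.py <<'E'
C={n:imaging.camera_model(n) for n in('top','scene')}
E
python3 - <<'E'
from fit import *
off={'top':(150,140),'scene':(260,190)}
obs=[('top',(312,345),lambda a:[-.085,.12,.065]),('top',(556,355),lambda a:[-.085,-.12,.065]),
('top',(293,128),lambda a:lidp(.176,.12,.03,a)),('top',(559,137),lambda a:lidp(.176,-.12,.03,a)),
('scene',(203,150),lambda a:[-.085,-.12,.065]),('scene',(478,192),lambda a:[-.085,.12,.065]),
('scene',(165,207),lambda a:lidp(.176,-.12,.00,a)),('scene',(500,260),lambda a:lidp(.176,.12,.0,a)),
('scene',(163,352),lambda a:lidp(.006,-.12,.03,a)),('scene',(455,403),lambda a:lidp(.006,.12,.03,a))]
f=lambda p:np.concatenate([proj(world(g(p[3]),p),C[n])-(np.array(px)/3+off[n]) for n,px,g in obs])
r=least_squares(f,[.55,.06,0,1.4],loss='soft_l1'); print(r.x); print(f(r.x).reshape(-1,2).round(1))
p=r.x; np.save('p.npy',p)
for n,P in dict(push=lidp(.14,0,.03,p[3]),edge=lidp(.176,0,.03,p[3]),rimedge=lidp(.176,0,0,p[3]),bottom=lidp(.006,0,.03,p[3])).items(): print(n,world(P,p))
for side,y in (('L',.075),('R',-.075)):
    for b in (0,.3,.4,.6,.8,1):
        d=.176+.012*np.cos(b)+.036*np.sin(b); h=.018-.036*np.cos(b)+.012*np.sin(b)
        X=world(lidp(d,y,h,p[3]),p); print(side,b,X.round(3),proj(X,C['top']).round(1),proj(X,C['scene']).round(1))
E
```

```text
[ 0.53520836  0.06383849 -0.04317172  1.45529455]
[[-0.9  0.5]
 [-1.4 -0.2]
 [-0.3 -0.3]
 [-0.5 -0.7]
 [ 0.1 -1. ]
 [-1.  -0.7]
 [ 1.1 -0.4]
 [-1.7 -0.6]
 [-1.3  1.2]
 [-0.2  0.8]]
push [0.63977663 0.05932129 0.20752455]
edge [0.63563167 0.05950034 0.24328468]
rimedge [0.60585933 0.06078647 0.23982733]
bottom [0.65520509 0.0586548  0.07441738]
L 0 [0.59  0.137 0.25 ] [262.9 200.4] [405.8 262.9]
L 0.3 [0.594 0.136 0.26 ] [262.5 198.2] [406.3 262.2]
L 0.4 [0.596 0.136 0.264] [262.4 197.3] [406.4 262.3]
L 0.6 [0.601 0.136 0.269] [262.2 195.1] [406.6 263.1]
L 0.8 [0.607 0.136 0.274] [262.1 192.6] [406.6 264.5]
L 1 [0.613 0.136 0.277] [262.  189.8] [406.5 266.6]
R 0 [ 0.583 -0.013  0.25 ] [318.6 202. ] [337.8 252.1]
R 0.3 [ 0.587 -0.013  0.26 ] [318.5 199.9] [337.6 251.3]
R 0.4 [ 0.589 -0.014  0.264] [318.5 199. ] [337.5 251.4]
R 0.6 [ 0.594 -0.014  0.269] [318.5 196.8] [337.2 252. ]
R 0.8 [ 0.6   -0.014  0.274] [318.5 194.3] [336.8 253.3]
R 1 [ 0.607 -0.014  0.277] [318.6 191.5] [336.3 255.3]
```

Emit:
arm_command(
  dp=[
    [0,0,-0.6],
    [0,0,-0.6],
    [0,0,-0.6],
    [0,0,-0.6],
    [0,0,-0.4],
    [-0.6,0.8,0],
    [-0.6,0.8,0],
    [-0.6,0.8,0],
  ],
  twist=[
    [0,0,-1],
    [0,0,-1],
    [0,0,-1],
    [0,0,-1],
    [0,0,-0.15],
    [0,0,0],
    [0,0,0],
    [0,0,0],
  ],
  grip=1,
  force=40,
)

```text
time: 2.0
ee_pos: [0.265, 0.4194, 0.3684]
ee_rot: [0.722, 0.692, 0.0, -0.0]
ft_force: [0.3, 0.9, -0.5]
finger_gap: -0.0001
```

Emit:
arm_command(
  dp=[
    [-0.6,0.8,0],
    [-0.6,0.8,0],
    [-0.6,0.8,0],
    [-0.6,0.8,0],
    [-0.6,0.8,0],
    [-0.6,0.8,0],
    [-0.6,0.8,0],
    [-0.6,0.8,0],
  ],
  twist=[
    [0,0,0],
    [0,0,0],
    [0,0,0],
    [0,0,0],
    [0,0,0],
    [0,0,0],
    [0,0,0],
    [0,0,0],
  ],
)

```text
time: 2.8
ee_pos: [0.5129, 0.2159, 0.3684]
ee_rot: [0.722, 0.692, 0.0, 0.0]
ft_force: [0.2, 1.0, -0.2]
finger_gap: -0.0002
```

Emit:
arm_command(
  dp=[
    [-0.74,0.94,0],
    [-0.74,0.94,0],
    [-0.74,0.94,0],
    [-0.74,0.94,0],
    [-0.74,0.94,0],
    [0,0,0],
    [0,0,0],
  ],
  twist=[
    [0,0,0],
    [0,0,0],
    [0,0,0],
    [0,0,0],
    [0,0,0],
    [0,0,0],
    [0,0,0],
  ],
)

```text
time: 3.5
ee_pos: [0.6941, 0.0603, 0.3666]
ee_rot: [0.723, 0.691, -0.001, -0.001]
ft_force: [-0.2, 0.3, 0.4]
finger_gap: -0.0002
```

Run:
```python
from h import *
print(read_state()['ee_pos'],read_state()['joint_pos'])
im=snap('scene','s3')
cv2.imwrite('pics/s3c.png',cv2.resize(im[150:390,230:550,::-1],(800,600),interpolation=cv2.INTER_CUBIC))
```

```text
[0.69409072 0.06026058 0.36655955] [8.65546979e-02 5.89021136e-01 8.22839095e-01 1.80680119e+00
 1.17699038e-04 1.31570694e-01]
```

View pics/s3c.png

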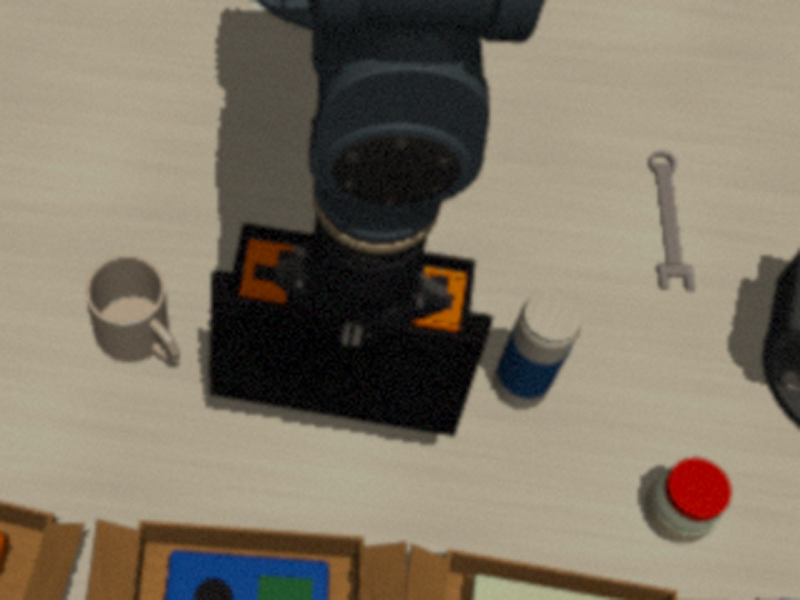

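```bash
cat > plan.py <<'E'
from fit import *
p=np.load('p.npy')
def loc():
    e=read_state()['ee_pos']; c,s=np.cos(p[2]),np.sin(p[2]); d=e[:2]-p[:2]
    return np.array([c*d[0]+s*d[1],-s*d[0]+c*d[1],e[2]])
def tcp(a,d=.155):
    q=lidp(d,0,.03,a); return np.array([q[0]+.011,0,q[2]+.025])
E
python3 - <<'E'
from plan import *
L=loc(); print('loc',L.round(4))
print('down then fwd to touch', ((tcp(1.455)-L)/.04).round(2))
A=np.linspace(1.455,-.01,17); W=np.array([tcp(a) for a in A])
D=np.diff(W,axis=0)/.04
for a,d,w in zip(A[1:],D,W[1:]): print(round(a,2),'y',d[0].round(2),'z',-d[2].round(2),w.round(3))
E
```

```text
loc [0.158  0.0042 0.3676]
down then fwd to touch [-1.1  -0.11 -3.01]
1.36 y -0.36 z -0.01 [0.099 0.    0.248]
1.27 y -0.36 z 0.02 [0.085 0.    0.247]
1.18 y -0.36 z 0.06 [0.071 0.    0.245]
1.09 y -0.35 z 0.09 [0.057 0.    0.241]
1.0 y -0.34 z 0.12 [0.043 0.    0.236]
0.91 y -0.33 z 0.15 [0.03 0.   0.23]
0.81 y -0.31 z 0.18 [0.017 0.    0.223]
0.72 y -0.3 z 0.21 [0.006 0.    0.215]
0.63 y -0.28 z 0.23 [-0.005  0.     0.206]
0.54 y -0.25 z 0.26 [-0.016  0.     0.195]
0.45 y -0.23 z 0.28 [-0.025  0.     0.184]
0.36 y -0.2 z 0.3 [-0.033  0.     0.172]
0.26 y -0.17 z 0.32 [-0.04  0.    0.16]
0.17 y -0.14 z 0.33 [-0.046  0.     0.146]
0.08 y -0.11 z 0.34 [-0.05   0.     0.133]
-0.01 y -0.08 z 0.35 [-0.053  0.     0.118]
```

Emit:
arm_command(
  dp=[
    [-0.1,0,0.6],
    [0,0,0.6],
    [0,0,0.6],
    [0,0,0.6],
    [0,0,0.6],
    [0,-0.4,0],
    [0,-0.4,0],
    [0,0,0],
  ],
  twist=[
    [0,0,0],
    [0,0,0],
    [0,0,0],
    [0,0,0],
    [0,0,0],
    [0,0,0],
    [0,0,0],
    [0,0,0],
  ],
)

```text
time: 4.35
ee_pos: [0.6587, 0.0601, 0.25]
ee_rot: [0.721, 0.692, 0.0, 0.0]
ft_force: [-0.0, 0.2, 1.1]
finger_gap: 0.0001
```

Emit:
arm_command(
  dp=[
    [0,-0.1,0],
    [0,-0.1,0],
    [0,-0.1,0],
    [0,-0.15,0],
    [0,-0.2,0],
    [0,-0.2,0],
  ],
  twist=[
    [0,0,0],
    [0,0,0],
    [0,0,0],
    [0,0,0],
    [0,0,0],
    [0,0,0],
  ],
)

```text
time: 4.95
ee_pos: [0.6269, 0.0602, 0.2484]
ee_rot: [0.722, 0.692, 0.0, 0.0]
ft_force: [2.0, 0.7, -1.2]
finger_gap: -0.0002
```

Emit:
arm_command(
  dp=[
    [0,-0.3,0.06],
    [0,-0.3,0.08],
    [0,-0.35,0.1],
    [0,-0.34,0.12],
    [0,-0.33,0.15],
    [0,-0.31,0.18],
  ],
  twist=[
    [0,0,0],
    [0,0,0],
    [0,0,0],
    [0,0,0],
    [0,0,0],
    [0,0,0],
  ],
)

```text
time: 5.55
ee_pos: [0.549, 0.0634, 0.2207]
ee_rot: [0.722, 0.692, 0.0, 0.0]
ft_force: [1.6, 0.5, 0.7]
finger_gap: 0.0
```

Run:
```python
from plan import *
L=loc(); print('loc',L.round(4),read_state()['ft_force'])
from scipy.optimize import minimize_scalar
print(minimize_scalar(lambda a:np.sum((tcp(a)-L)[[0,2]]**2),bounds=(0,1.6),method='bounded'))
im=snap('scene','s4')
cv2.imwrite('pics/s4c.png',cv2.resize(im[150:390,230:550,::-1],(800,600),interpolation=cv2.INTER_CUBIC))
```

```text
loc [1.380e-02 2.000e-04 2.207e-01] [1.57180315 0.51883553 0.65551247]
 message: Solution found.
 success: True
  status: 0
     fun: 2.504661908481865e-08
       x: 0.7858559149786472
     nit: 8
    nfev: 8
```

View pics/s4c.png

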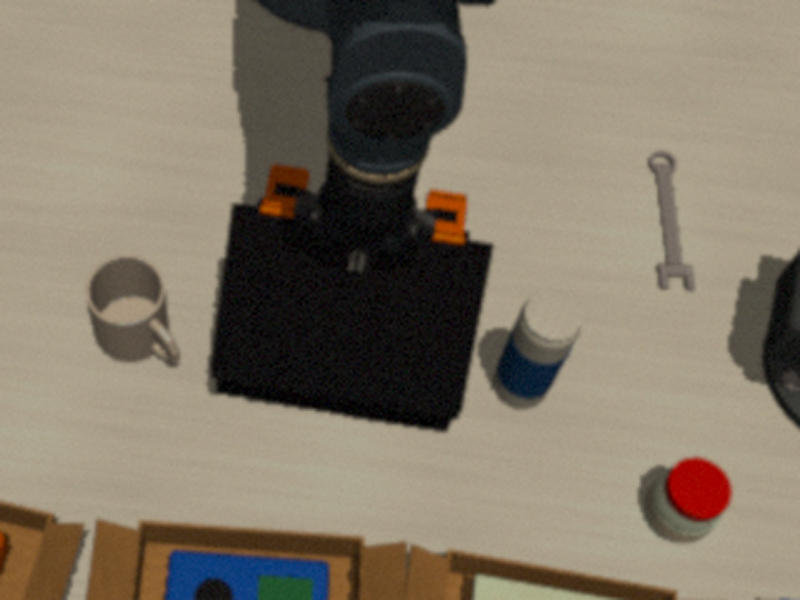

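Lid's top edge runs (235,208)–(490,243) and the face follows the fingertip at about (357,262), at roughly 0.78 rad; latches are clear of the gripper. Continuing the arc.

Emit:
arm_command(
  dp=[
    [0,-0.28,0.21],
    [0,-0.28,0.24],
    [0,-0.25,0.26],
    [0,-0.23,0.28],
    [0,-0.2,0.3],
    [0,-0.17,0.32],
  ],
  twist=[
    [0,0,0],
    [0,0,0],
    [0,0,0],
    [0,0,0],
    [0,0,0],
    [0,0,0],
  ],
)

```text
time: 6.2
ee_pos: [0.4929, 0.0658, 0.1561]
ee_rot: [0.722, 0.692, -0.0, -0.0]
ft_force: [-0.0, 0.4, 0.5]
finger_gap: 0.0001
```

Emit:
arm_command(
  dp=[
    [0,-0.13,0.3],
    [0,-0.1,0.3],
    [0,-0.05,0.15],
    [0,0,0.1],
    [0,0,0],
  ],
  twist=[
    [0,0,0],
    [0,0,0],
    [0,0,0],
    [0,0,0],
    [0,0,0],
  ],
)

```text
time: 6.7
ee_pos: [0.4823, 0.0663, 0.1221]
ee_rot: [0.722, 0.692, -0.0, -0.0]
ft_force: [-0.2, 0.6, -0.8]
finger_gap: -0.0002
```

Emit:
arm_command(
  dp=[
    [0,0,0.05],
    [0,0,0.05],
    [0,0,0],
  ],
  twist=[
    [0,0,0],
    [0,0,0],
    [0,0,0],
  ],
)

```text
time: 7.0
ee_pos: [0.483, 0.0664, 0.1199]
ee_rot: [0.722, 0.692, 0.001, 0.001]
ft_force: [-5.8, -1.1, 16.6]
finger_gap: -0.0001
```

Emit:
arm_command(
  dp=[
    [0,0,0.03],
    [0,0,0.02],
    [0,0,0],
  ],
  twist=[
    [0,0,0],
    [0,0,0],
    [0,0,0],
  ],
)

```text
time: 7.3
ee_pos: [0.483, 0.0664, 0.1197]
ee_rot: [0.722, 0.692, 0.001, 0.001]
ft_force: [-12.6, -1.8, 39.4]
finger_gap: 0.0
```

Emit:
arm_command(
  dp=[
    [0,0,-0.3],
    [0,0,-0.6],
    [0,0,-0.8],
    [0.48,-0.85,-0.3],
    [0.48,-0.85,0],
    [0.48,-0.85,0],
    [0.48,-0.85,0],
    [0,0,0],
  ],
  twist=[
    [0,0,0],
    [0,0,0],
    [0,0,0],
    [0,0,0],
    [0,0,0],
    [0,0,0],
    [0,0,0],
    [0,0,0],
  ],
)

```text
time: 8.1
ee_pos: [0.3467, 0.1501, 0.1966]
ee_rot: [0.721, 0.693, -0.0, -0.0]
ft_force: [-0.1, 0.2, 0.2]
finger_gap: 0.0004
```

Run:
```python
from plan import *
L=loc(); print('loc',L.round(4),read_state()['ft_force'])
o=[]
for n in('scene','top'):
    im=snap(n,n+'5'); o.append(cv2.resize(im[190:350,290:490,::-1] if n=='scene' else im[170:330,220:420,::-1],(400,320),interpolation=cv2.INTER_CUBIC))
    for y in(.12,-.12):
        for h in (.03,.0): print(n,y,h,[proj(world(lidp(d,y,h,0),p),C[n]).round(1) for d in(.006,.176)])
    for y,s in((.075,'left'),(-.075,'right')):
        print([(d['point'],round(d['confidence'],2)) for d in models.boxes_of(f'latch_{s}_pad',n)[:2]])
        for b in(0,.4,.6,.8):
            X=world([-.085-.012*np.cos(b)-.03*np.sin(b),y,.083-.03*np.cos(b)+.012*np.sin(b)],p); print(s,b,proj(X,C[n]).round(1))
cv2.imwrite('pics/c5.png',np.hstack(o))
```

```text
loc [-0.1921  0.078   0.1966] [-0.05259195  0.15833183  0.1892307 ]
scene 0.12 0.03 [array([414.1, 308.3]), array([420.2, 247.6])]
scene 0.12 0.0 [array([412.2, 313.1]), array([418.4, 253.3])]
scene -0.12 0.03 [array([315.6, 292. ]), array([327.9, 233.1])]
scene -0.12 0.0 [array([315.8, 297.1]), array([327.8, 239. ])]
[]
left 0 [401.1 248.9]
left 0.4 [401.8 244.1]
left 0.6 [402.3 241.8]
left 0.8 [402.7 239.8]
[([347.0, 231.4], 0.54)]
right 0 [345.1 240.1]
right 0.4 [345.9 235.3]
right 0.6 [346.2 233.1]
right 0.8 [346.5 231. ]
top 0.12 0.03 [array([254.4, 197.3]), array([251.8, 254.8])]
top 0.12 0.0 [array([255.7, 199. ]), array([253.1, 255.5])]
top -0.12 0.03 [array([335.7, 199.8]), array([333.9, 257.4])]
top -0.12 0.0 [array([335.7, 201.4]), array([333.9, 258.1])]
[([270.2, 260.2], 0.58)]
left 0 [268.5 260.3]
left 0.4 [268.1 263.8]
left 0.6 [267.9 265. ]
left 0.8 [267.6 266. ]
[([319.1, 264.6], 0.77), ([457.1, 225.3], 0.25)]
right 0 [318.7 261.9]
right 0.4 [318.5 265.4]
right 0.6 [318.4 266.7]
right 0.8 [318.3 267.6]
```

View pics/c5.png

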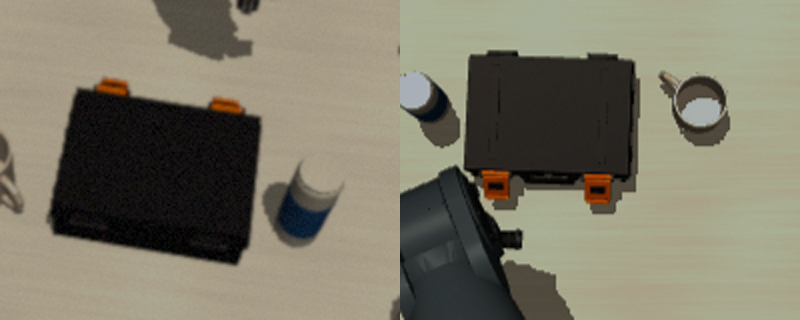

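Emit:
arm_command(
  dp=[
    [-0.07,0,0.8],
    [0,0,0.9],
    [0,0,0.9],
    [0,0,0.65],
    [0,0.4,0],
    [0,0.4,0],
    [0,0.4,0],
  ],
  twist=[
    [0,0,0],
    [0,0,0],
    [0,0,0],
    [0,0,0],
    [0,0,0],
    [0,0,0],
    [0,0,0],
  ],
)

```text
time: 9.1
ee_pos: [0.4007, 0.1439, 0.0674]
ee_rot: [0.722, 0.691, 0.001, 0.0]
ft_force: [0.6, 0.1, 0.2]
finger_gap: 0.0001
```

Emit:
arm_command(
  dp=[
    [0,0.2,0],
    [0,0.2,0],
    [0,0.2,0],
    [0,0.15,0],
    [0,0.1,0],
    [0,0,0],
  ],
  twist=[
    [0,0,0],
    [0,0,0],
    [0,0,0],
    [0,0,0],
    [0,0,0],
    [0,0,0],
  ],
)

```text
time: 9.7
ee_pos: [0.4289, 0.1419, 0.0654]
ee_rot: [0.722, 0.692, -0.003, -0.002]
ft_force: [-9.9, -1.3, -0.5]
finger_gap: -0.0003
```

Emit:
arm_command(
  dp=[
    [0,0.05,0],
    [0,0.05,0],
    [0,0,0],
  ],
  twist=[
    [0,0,0],
    [0,0,0],
    [0,0,0],
  ],
)

```text
time: 10.0
ee_pos: [0.4289, 0.1413, 0.0644]
ee_rot: [0.722, 0.692, -0.005, -0.004]
ft_force: [-21.9, 2.6, -0.2]
finger_gap: 0.0001
```

Emit:
arm_command(
  dp=[
    [0,-0.4,0],
    [0,-0.7,0],
    [0,-0.5,0],
    [-0.92,0,0],
    [-0.92,0,0],
    [-0.92,0,0],
    [-0.92,0,0],
    [0,0,0],
  ],
  twist=[
    [0,0,0],
    [0,0,0],
    [0,0,0],
    [0,0,0],
    [0,0,0],
    [0,0,0],
    [0,0,0],
    [0,0,0],
  ],
)

```text
time: 10.8
ee_pos: [0.3656, -0.005, 0.0667]
ee_rot: [0.724, 0.69, -0.0, 0.001]
ft_force: [0.3, 0.1, 0.1]
finger_gap: -0.0002
```

Run:
```python
from plan import *
L=loc(); print('loc',L.round(4),read_state()['ft_force'])
print(((np.array([-.1085,-.075,.066])-L)/.04).round(2))
```

```text
loc [-0.1665 -0.0761  0.0667] [0.31358034 0.05727521 0.07071226]
[ 1.45  0.03 -0.02]
```

Emit:
arm_command(
  dp=[
    [0,0.25,0],
    [0,0.25,0],
    [0,0.25,0],
    [0,0.2,0],
    [0,0.2,0],
    [0,0.2,0],
    [0,0.15,0],
    [0,0,0],
  ],
  twist=[
    [0,0,0],
    [0,0,0],
    [0,0,0],
    [0,0,0],
    [0,0,0],
    [0,0,0],
    [0,0,0],
    [0,0,0],
  ],
)

```text
time: 11.6
ee_pos: [0.4221, -0.0043, 0.065]
ee_rot: [0.722, 0.692, -0.003, -0.003]
ft_force: [-10.7, 0.0, -0.4]
finger_gap: 0.0002
```

Emit:
arm_command(
  dp=[
    [0,0.05,0],
    [0,0.05,0],
    [0,0,0],
  ],
  twist=[
    [0,0,0],
    [0,0,0],
    [0,0,0],
  ],
)

```text
time: 11.9
ee_pos: [0.4222, -0.0044, 0.0642]
ee_rot: [0.722, 0.692, -0.005, -0.005]
ft_force: [-21.8, 4.5, 1.7]
finger_gap: -0.0001
```

Emit:
arm_command(
  dp=[
    [0,-0.4,0],
    [0,-0.8,0],
    [0,-0.8,-0.2],
    [0,-0.6,-0.8],
    [0,0,-0.9],
    [0,0,-0.9],
    [0,0,0],
  ],
  twist=[
    [0,0,0],
    [0,0,0],
    [0,0,0],
    [0,0,0],
    [0,0,0],
    [0,0,0],
    [0,0,0],
  ],
)

```text
time: 12.6
ee_pos: [0.3285, -0.0001, 0.1825]
ee_rot: [0.722, 0.692, 0.003, 0.003]
ft_force: [-0.0, -0.2, 0.0]
finger_gap: 0.0
```

Run:
```python
from plan import *
print(loc().round(4),read_state()['ft_force'])
o=[]
for n in('scene','top','wrist'):
    im=snap(n,n+'6'); a=im[190:350,290:490] if n=='scene' else im[170:330,220:420] if n=='top' else im
    o.append(cv2.resize(a[:,:,::-1],(400,300),interpolation=cv2.INTER_CUBIC))
    if n!='wrist':
      for s in('left','right'): print(n,s,[(d['point'],round(d['confidence'],2)) for d in models.boxes_of(f'latch_{s}_pad',n)[:2]])
o.append(o[0]*0); cv2.imwrite('pics/c6.png',np.vstack([np.hstack(o[:2]),np.hstack(o[2:])]))
```

```text
[-0.2037 -0.0728  0.1825] [-0.03516336 -0.16639602  0.03583854]
scene left []
scene right []
top left [([318.5, 257.7], 0.67)]
top right [([318.6, 259.9], 0.51)]
```

View pics/c6.png

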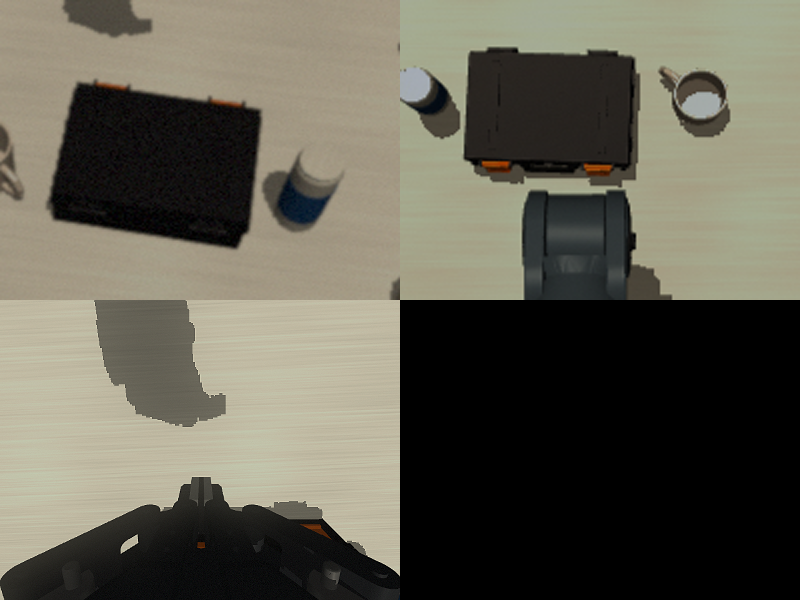

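Run:
```python
from plan import *
for n in('top','scene'):
    h=cv2.cvtColor(cv2.imread(f'pics/{n}6.png'),cv2.COLOR_BGR2HSV)
    m=cv2.inRange(h,(4,150,60),(20,255,255))
    k,_,st,ce=cv2.connectedComponentsWithStats(m)
    print(n,[(s[:4].tolist()) for s in st[1:] if s[4]>15 and 230<s[0]<420 and 180<s[1]<290])
    for y in(.075,-.075):
        for b in(0,.05,.1,.2):
            P=lambda l,f:proj(world([-.085-f*np.cos(b)-l*np.sin(b),y,.083-l*np.cos(b)+f*np.sin(b)],p),C[n]).round(1)
            print(y,b,'end',P(.046,.012),'top',P(-.005,.012))
```

```text
top [[261, 256, 14, 6], [312, 257, 14, 7]]
0.075 0 end [269.1 260.7] top [267.2 259.5]
0.075 0.05 end [269.1 261.4] top [267.2 259.4]
0.075 0.1 end [269.  262.1] top [267.2 259.3]
0.075 0.2 end [268.9 263.6] top [267.2 259. ]
-0.075 0 end [318.9 262.3] top [318.4 261.2]
-0.075 0.05 end [318.8 263. ] top [318.4 261. ]
-0.075 0.1 end [318.8 263.8] top [318.4 260.9]
-0.075 0.2 end [318.7 265.2] top [318.4 260.7]
scene [[338, 234, 15, 4], [395, 244, 16, 3]]
0.075 0 end [400.3 251.8] top [402.8 242.2]
0.075 0.05 end [400.4 251. ] top [402.9 242.2]
0.075 0.1 end [400.5 250.1] top [402.9 242.2]
0.075 0.2 end [400.8 248.4] top [402.9 242.2]
-0.075 0 end [344.9 243.1] top [345.6 233.3]
-0.075 0.05 end [345.1 242.2] top [345.6 233.3]
-0.075 0.1 end [345.2 241.4] top [345.6 233.2]
-0.075 0.2 end [345.5 239.7] top [345.6 233.2]
```

```bash
python3 -c "
from bench import order
print(order.hand_in())"
```

```text
the job is handed in; nothing more can be done
None
```

The lid is shut and both orange latches are folded in, and I handed the job in at about 13 s on the robot clock. The hand-in reports no verdict.

- **Lid:** I pushed it down from behind with closed fingertips. The force readings taken during the swing stayed around 2 N. It stopped hard at tip height 0.095 m, the shut height of the case. I pressed to 39 N there, which was after it was shut. Both latches were still out when I checked the picture.
- **Latches:** I pushed the left one in first, then the right. Each stopped against the case front at about 22 N, with the fingertip at the expected depth to within about 2 mm.
- **Final checks:** In the top picture the latch edges fit a fold of about 0 to 0.05 rad, against the 0.1 allowed. The left and right stops agreed to under 1 mm. The wrist force read zero after I backed away.
- **Other things on the bench:** The can and mug look unmoved in the last pictures. I did not measure the jar, spanner, tape and screwdriver again, but the arm's path stayed clear of the things I had located.
- **Disagreement:** In the last pictures the latch detector found no latch in the scene view. In the top view it gave the right latch's position for the left one. I relied on the orange-pixel extents and the contact stops instead.

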